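# Sort two cleats on the display rack and hold the lock dial on its third notch

### The arm

A 7-joint arm with a two-finger parallel gripper is mounted at the origin on the work surface. World frame = base frame: x ahead of the robot, y to its left, z up, the work surface at z = 0. Lengths are in m, angles in rad, forces in N, time in s.
With the tool pointing down it reaches from about 0.425 to 0.825 m from the base axis. Payload 3.6 kg.
Tool frame: the origin (TCP) lies on the centre line of the jaws, within the pads' length; the fingertips stand 14 mm ahead of it and the grasp point (between the pads) lies 5 mm behind it; z points along the fingers, y is the direction in which the jaws open and shut (so a half turn about z gives the same grasp; the last joint's range is limited). The gripper opens to 93 mm and grips with 3 to 60 N. Pads are 15 mm wide; open, the fingers measure 128 mm over their backs; the gripper's body (75 mm by 188 mm) begins 65 mm behind the grasp point.
Start: joints at [-1.337, 0.615, -0.013, 1.423, 0.008, 1.103, -0.04], TCP at [0.167, 0.628, 0.233] pointing down, gripper open.
Joint ranges: [-3.12, 3.12], [-0.3, 2.06], [-1.34, 1.32], [0.26, 2.42], [-1.36, 4.5], [0.01, 1.98], [-2.84, 2.84]. Speed limits (rad/s): [2.79, 2.79, 3.14, 3.14, 3.14, 3.14, 3.14].

### API

Orientations are given as a unit quaternion [w, x, y, z].
In Python, from plant import env gives the robot as it stands.
- The arm moves only by the shell command python3 -m crank 'ROWS'. ROWS is JSON, a list of rows, each an object of numbers: "tx", "ty", "tz": the shift along the tool's x, y, z normalised to -1 to 1, where 1 is 0.15 m; "wx", "wy", "wz": the turn, a rotation vector about the tool's x, y, z normalised to -1 to 1, where 1 is pi rad; "fingers": the opening, from 0 (shut) to 1 (fully open). A call has 1 to 10 rows; each row is the pose to reach, as a shift and turn from the pose commanded when the call began, along the tool's axes at that moment, turning the shorter way round; what a row does not reach only later rows make up. A row lasts 1/10 s, in which the tool goes at most 50 mm and 8.59 degrees, less where a joint would pass 70% of its speed; a pose out of reach is approached as far as the arm can. A call with a number of a shift or a turn outside -1 to 1 is refused whole. A call with a gripper value outside its range is refused whole. The fingers move at their own pace and stop on an object; the grip force is fixed at half the most. Time passes only in rows, so rows that repeat a pose let the fingers close. It gives the time, the measured TCP pose, the force and the opening at its end, in the units of the state.
- env.observe(): the state, without advancing time (a new reading comes with each control period).
- env.get_image(name): name is "scene" or "top"; returns a dict with "img" (480x640x3 uint8, red, green, blue), "K" (3x3 intrinsics, pixels), "k1" (the pictures are not rectified: a ray, as slopes to the right and down, at radius r is drawn at 1 + k1 r^2 times it, then the intrinsics apply), "T" (4x4, takes a point from camera to world coordinates). Camera axes: x right, y up, looking along -z (the intrinsics and any distortion apply to the point x, -y, -z); pixel columns grow to the right and rows downward; lengths in m; the calibration is good to about 2 mm. A picture is of the moment at which its call begins. There is no depth.
- env.sign_off(): hands the job in, once; it reports no verdict.
The state is a dict: "time_s": time; "joint_pos": joint angles; "joint_velocities": joint speeds; "effort": joint torques, N m; "ee_pos": TCP position; "tcp_rot": TCP orientation; "contact_force": force on the tool from outside, world axes, zero at the start; "torque": the same for the moment, N m; "width": opening from 0.0 (shut) to 1.0 (fully open).
Only numpy, scipy, OpenCV 4.12 (cv2) and the standard library are available. Lean on these libraries where they do the work, as an engineer would, in place of code of your own. Each camera call takes 0.05 s, during which the arm holds its last target. There are 200 camera calls.

### The job

Put each of the two loose chromed cleats upright on the empty place of the rack row whose screwed-down sample has the same length (long with long, short with short), parallel to the sample and centred on the cork patch, and let go. Then turn the rack's red spring-return dial clockwise past its first two notches to the third, so that the brass bars run out over the cleats, and finish while still gripping the dial and holding it there against its spring, so that I can turn the key. Leave the other things on the counter alone.

Things in the scene. Friction and masses are not known exactly. Their poses are not given: they have to be found in the camera images.
- cleat_long: the loose LONG cleat, on the counter: chromed cleat 95 long on a flat foot 53 x 24 x 5. Origin: centre of the foot's underside; x along its length, z up, both ends alike. Pinch across (y) the flat-sided waist: 38 long, 14 wide, 5 to 29 above the underside. Horn tips 37 high. About 170 g.
- cleat_short: the loose SHORT cleat, on the counter: chromed cleat 65 long on a flat foot 36 x 24 x 5. Origin: centre of the foot's underside; x along its length, z up, both ends alike. Pinch across (y) the flat-sided waist: 26 long, 14 wide, 5 to 29 above the underside. Horn tips 37 high. About 110 g.
- sample_long: the long sample, screwed down in one of the rack's two rows (either one). Shape, size and axes as cleat_long. Its row's empty place has its centre 85 from this origin along this body's +y, at the same height; the cleat put there lies parallel to this one
- sample_short: the short sample, screwed down in the rack's other row. Shape, size and axes as cleat_short. Its row's empty place has its centre 85 from this origin along this body's +y, at the same height; the cleat put there lies parallel to this one
- rack: fixed display rack, turned a little at each start; origin on the counter, x away from the robot, y to the left. Wooden board 215 (x, centred) by y = -80 to 90, top 18 high, with two blue felt rows along y, 105 apart in x. At its right, y = -245 to -80, x = -80 to 80, a green lock box 80 high, the red dial on its top
- bars (a joint): how far (m) the two brass bars stand out of the lock box: 0 at home, 0.14 with the dial at the third notch; the dial drives them. 8 thick, axes 66 above the counter, one over the middle of each row, sliding along the rack's +y; they clear standing cleats
- place_near (a point): centre of the cork patch (62 x 30) marking the empty place of the row nearer the robot, on the board's top, 18 above the counter
- place_far (a point): centre of the cork patch marking the empty place of the farther row, on the board's top, 18 above the counter
- dial_grip (a point): red grip bar of the dial, 52 long (x), 14 wide (y), 30 high, white pointer on the end towards the robot. Origin: centre of its underside, on the dial's upright axis, 93 above the counter, on a black disc 56 in diameter. Pinch across its width from above and turn clockwise seen from above; it turns with the dial
- dial (a joint): dial angle (rad), 0 at home, growing clockwise seen from above. Click notches at 0.4, 0.8 and 1.2 (third, last; stop at 1.32). Its spring (0.05 N m at home, 0.11 at the third, clicks add up to 0.05) takes it all the way home when let go. Studs on the box mark home (dark), notches (brass), third (larger), where the pointer comes
- fid: copper-coloured bronze fid (tapered spike) lying flat, 190 long, 26 thick at the butt; a bystander; origin at the centre of its underside, about its middle
- box_lid: copper nail-box lid lying on the counter, 75 (x) by 110 (y), 16 high; a bystander; origin at the centre of its underside on the counter
- mirror_frame: brass sextant mirror frame on a 50 x 70 foot, 51 high; a bystander; origin at the centre of its underside on the counter
- pin_jar: amber glass jar with a brass cap, 64 in diameter, 90 high; a bystander; origin at the centre of its underside on the counter
- pulley: wooden pulley block lying flat, 90 x 50 x 28 high with a steel eye; a bystander; origin at the centre of its underside on the counter
- polish_tin: round blue tin, 80 in diameter, 30 high; a bystander; origin at the centre of its underside on the counter

How it is judged:
On the way, in this order (a step that is already met when the one before it is completed fails the run):
1. both cleats stand released in the rows of their own length, the dial still at home (y of cleat_long in the frame of sample_long between 0.067 and 0.103 m and x of cleat_long in the frame of sample_long between -0.018 and 0.018 m and z of cleat_long in the frame of sample_long between -0.005 and 0.005 m and angle between the x axis of cleat_long and the x axis of sample_long, either way round below 0.26 rad and angle between each of cleat_long, cleat_short's own z axis and vertical below 0.15 rad and contact force between each of cleat_long, cleat_short and the fingers below 0.1 N and linear speed of each of cleat_long, cleat_short below 0.03 m/s and y of cleat_short in the frame of sample_short between 0.067 and 0.103 m and x of cleat_short in the frame of sample_short between -0.018 and 0.018 m and z of cleat_short in the frame of sample_short between -0.005 and 0.005 m and angle between the x axis of cleat_short and the x axis of sample_short, either way round below 0.26 rad and value of joint dial below 0.2 rad), for 0.2 s.
2. the dial has been turned past the second notch to the third and kept there (value of joint dial above 1.08 rad and contact force between dial and the fingers above 1 N), for 0.5 s.
At the end, for the whole second after the job is handed in: Each cleat stands released, upright (0.15 rad) on the board in its sample's row, within 18 mm along and across of the empty place's centre and 0.26 rad of parallel; the fingers still grip the dial (over 1 N) and hold it still at the third notch (over 1.08 rad) (all of step 2 and y of cleat_long in the frame of sample_long between 0.067 and 0.103 m and x of cleat_long in the frame of sample_long between -0.018 and 0.018 m and z of cleat_long in the frame of sample_long between -0.005 and 0.005 m and angle between the x axis of cleat_long and the x axis of sample_long, either way round below 0.26 rad and angle between each of cleat_long, cleat_short's own z axis and vertical below 0.15 rad and contact force between each of cleat_long, cleat_short and the fingers below 0.1 N and linear speed of each of cleat_long, cleat_short below 0.03 m/s and y of cleat_short in the frame of sample_short between 0.067 and 0.103 m and x of cleat_short in the frame of sample_short between -0.018 and 0.018 m and z of cleat_short in the frame of sample_short between -0.005 and 0.005 m and angle between the x axis of cleat_short and the x axis of sample_short, either way round below 0.26 rad and velocity of joint dial between -0.2 and 0.2 rad/s); the arm keeps its last pose, push and grip.
It fails at once if another thing on the counter is shifted by more than 30 mm (distance of any of fid, box_lid, mirror_frame, pin_jar, pulley, polish_tin from where it was at the start of the episode above 0.03 m).
It also fails if it takes over 66 s, if anything falls off the work surface, if the arm or the gripper's body presses on something with over 40 N, if the wrist force passes 120 N, or if a joint passes its speed limit or range.

## Working session

There is one attempt and no reset: what is moved stays moved. The work goes in short steps, Python scripts to look and compute and a shell command to move; the robot and the scene stay as the last step left them, time stands still between calls to the robot, and variables do not carry over. Pictures are saved under pics/ and viewed, about 8 in all and at most 12, crops included, and the job is handed in when it is done.

```bash
ls; mkdir -p pics; python3 - <<'E'
from plant import env
import cv2,numpy as np
print(env.observe())
for n in("top","scene"):
    d=env.get_image(n);cv2.imwrite(f"pics/{n}0.png",d["img"][:,:,::-1]);np.savez(f"{n}0.npz",**d)
    print(n,d["K"],d["k1"],d["T"])
E
```

```text
pics
{'time_s': 0.0, 'joint_pos': array([-1.33749573,  0.61586792, -0.01262328,  1.42492715,  0.0080668 ,
        1.10341091, -0.04041622]), 'joint_velocities': array([-1.50272502e-03,  2.80771108e-04,  8.52068420e-04, -8.09679635e-04,
       -4.02658930e-04,  6.36468495e-04, -2.82387528e-05]), 'effort': array([ 5.27944867e-04, -4.58927929e+01,  2.08905735e-01, -1.65746802e+01,
       -6.12100842e-02,  2.03388487e-02,  2.25608651e-04]), 'ee_pos': array([0.16675677, 0.62744158, 0.23150506]), 'tcp_rot': array([-1.64084014e-04,  1.29514771e-01,  9.91576664e-01, -1.27155378e-03]), 'contact_force': array([-0.3273218 ,  0.09265306,  0.00754267]), 'torque': array([-0.03213601, -0.05371893,  0.0348778 ]), 'width': 1.0017703739391954}
top [[570.6007832    0.         313.62933116]
 [  0.         570.6007832  239.17506259]
 [  0.           0.           1.        ]] 0.016225651570050407 [[ 1.78742215e-02  9.77515494e-01 -2.10104666e-01  2.25312356e-01]
 [-9.99826665e-01  1.85700571e-02  1.33930991e-03  3.96885871e-02]
 [ 5.21085184e-03  2.10044308e-01  9.77677982e-01  1.77404612e+00]
 [ 0.00000000e+00  0.00000000e+00  0.00000000e+00  1.00000000e+00]]
scene [[541.36711777   0.         314.10431243]
 [  0.         541.36711777 236.87386564]
 [  0.           0.           1.        ]] 0.03591006973231633 [[-0.71286814 -0.45538049  0.53333631  1.26812937]
 [ 0.70110456 -0.44490041  0.55723964  0.761651  ]
 [-0.01647451  0.77116291  0.63642467  0.8875193 ]
 [ 0.          0.          0.          1.        ]]
```

View pics/top0.png

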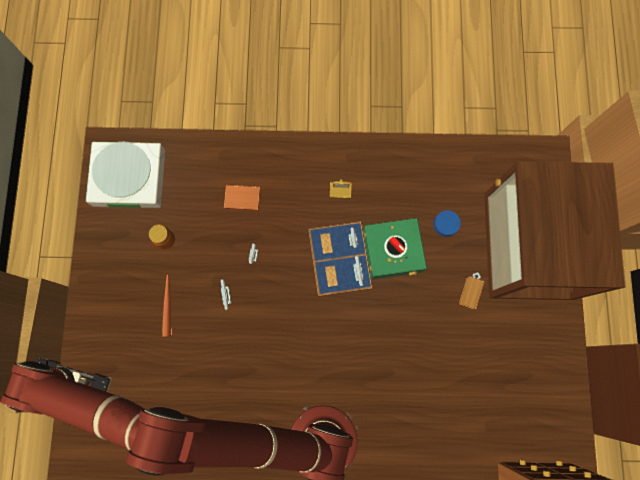

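View pics/scene0.png

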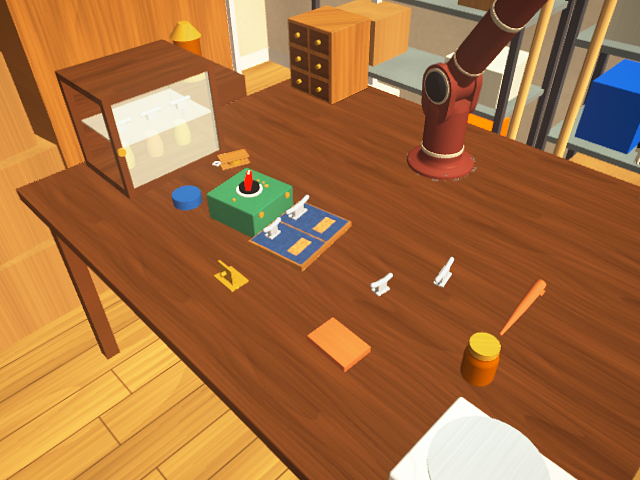

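The top view shows the loose long cleat at about (225,294) and the short one at (252,253). The rack samples are at (357,271) and (352,237), the cork patches at (331,276) and (326,243), and the red dial at (396,246). Next I'll measure them with masks.

```bash
cat > h.py <<'E'
import numpy as np,cv2
def load(n):
    d=np.load(n); return {k:d[k] for k in d.files}
def ray(d,uv):
    K,k1,T=d["K"],float(d["k1"]),d["T"]
    p=cv2.undistortPoints(np.array(uv,float).reshape(-1,1,2),K,np.array([k1,0,0,0,0.]),)[:,0]
    v=np.c_[p[:,0],-p[:,1],-np.ones(len(p))]@T[:3,:3].T
    return T[:3,3],v
def plane(d,uv,z):
    o,v=ray(d,uv); return o+v*((z-o[2])/v[:,2])[:,None]
def tri(d1,a,d2,b):
    o1,v1=ray(d1,[a]);o2,v2=ray(d2,[b]);v1=v1[0];v2=v2[0]
    s=np.linalg.lstsq(np.c_[v1,-v2],o2-o1,rcond=None)[0]
    p,q=o1+s[0]*v1,o2+s[1]*v2
    return (p+q)/2,np.linalg.norm(p-q)
def blobs(m,roi,amin):
    x0,y0,x1,y1=roi; z=np.zeros(m.shape,np.uint8); z[y0:y1,x0:x1]=m[y0:y1,x0:x1]*255
    z=cv2.morphologyEx(z,cv2.MORPH_CLOSE,np.ones((3,3)))
    n,l,s,c=cv2.connectedComponentsWithStats(z)
    return [(c[i],s[i],np.argwhere(l==i)[:,::-1]) for i in range(1,n) if s[i,4]>=amin]
def hsv(d): return cv2.cvtColor(d["img"],cv2.COLOR_RGB2HSV).astype(int)
def masks(d):
    h=hsv(d);H,S,V=h[...,0],h[...,1],h[...,2]
    return dict(chrome=(S<75)&(V>90),cork=(H>8)&(H<25)&(S>90)&(V>150),red=((H<5)|(H>175))&(S>200)&(V>150))
E
cat > m.py <<'E'
from h import *
import sys
t,s=load("top0.npz"),load("scene0.npz")
mt,ms=masks(t),masks(s)
R={"top":dict(chrome=[(205,235,275,320),(340,222,375,292)],cork=[(316,228,345,290)],red=[(380,230,412,262)]),
"scene":dict(chrome=[(360,250,465,300),(255,190,315,245)],cork=[(280,210,340,260)],red=[(235,160,265,200)])}
for n,d,m in(("top",t,mt),("scene",s,ms)):
  for k,rs in R[n].items():
    for r in rs:
      for c,st,px in blobs(m[k],r,12):
        z=dict(chrome=.02,cork=.018,red=.123)[k]
        if k=="chrome" and r[0] in(340,255): z=.038
        P=plane(d,px,z)[:,:2];mu=P.mean(0);w,v=np.linalg.eigh(np.cov(P.T));a=v[:,1]
        q=(P-mu)@v
        print(n,k,c.round(1),st,"xy",mu.round(4),"yaw",round(np.degrees(np.arctan2(a[1],a[0]))%180,1),"ext",np.ptp(q,axis=0).round(3))
def up(d,r,f): return cv2.resize(d["img"][r[1]:r[3],r[0]:r[2],::-1],None,fx=f,fy=f,interpolation=cv2.INTER_CUBIC)
a=np.zeros((600,800,3),np.uint8)
for im,x,y in((up(t,(200,230,290,320),3),0,0),(up(t,(305,215,435,305),3.8),300,0),(up(s,(350,240,470,310),3.3),0,345),(up(s,(230,160,360,270),2.3),420,346)):
    h,w=im.shape[:2];h=min(h,600-y);w=min(w,800-x);a[y:y+h,x:x+w]=im[:h,:w]
cv2.imwrite("pics/crop1.png",a)
E
python3 m.py
```

```text
top chrome [252.8 254. ] [249 243   9  21 129] xy [0.5514 0.2264] yaw 176.0 ext [0.025 0.064]
top chrome [225.1 294.3] [220 279  11  31 199] xy [0.4237 0.3066] yaw 12.2 ext [0.026 0.094]
top chrome [352.6 236.8] [348 224  10  24 154] xy [ 0.6083 -0.084 ] yaw 6.7 ext [0.027 0.075]
top chrome [357.5 269.6] [340 248  31  41 290] xy [ 0.5055 -0.0993] yaw 14.0 ext [0.079 0.119]
top cork [326.  243.1] [321 233  11  21 178] xy [ 0.5909 -0.0018] yaw 8.6 ext [0.029 0.062]
top cork [330.9 275.9] [325 266  12  21 183] xy [ 0.4871 -0.0185] yaw 9.2 ext [0.03  0.061]
top cork [316.6 282.7] [316 275   3  15  21] xy [0.465  0.0256] yaw 7.9 ext [0.005 0.044]
top red [395.2 243.5] [390 237  12  15  84] xy [ 0.5717 -0.204 ] yaw 32.9 ext [0.022 0.048]
scene chrome [444.  273.6] [434 257  20  30 273] xy [0.4246 0.3115] yaw 18.1 ext [0.029 0.107]
scene chrome [381.1 284.8] [370 273  23  23 266] xy [0.5545 0.2322] yaw 13.7 ext [0.044 0.08 ]
scene chrome [258.  192.3] [255 190   8   6  30] xy [ 0.529  -0.2296] yaw 17.3 ext [0.015 0.029]
scene chrome [297.2 209.2] [282 195  27  26 287] xy [ 0.5067 -0.0958] yaw 22.0 ext [0.052 0.114]
scene chrome [278.8 229.1] [255 216  59  24 343] xy [ 0.5966 -0.0677] yaw 131.4 ext [0.094 0.144]
scene cork [331.4 212.9] [323 210  17   7  23] xy [ 0.437  -0.0383] yaw 100.4 ext [0.005 0.05 ]
scene cork [323.4 224.5] [313 217  22  16 180] xy [ 0.4872 -0.0183] yaw 10.2 ext [0.031 0.062]
scene cork [323.8 246.8] [280 221  60  39 454] xy [0.5494 0.0442] yaw 74.1 ext [0.123 0.205]
scene cork [298.8 246.2] [288 238  23  18 206] xy [ 0.5912 -0.001 ] yaw 9.5 ext [0.032 0.062]
scene cork [283.9 257.3] [280 255  10   5  21] xy [0.6449 0.0035] yaw 100.0 ext [0.006 0.027]
scene red [248.  181.8] [244 171   9  20 119] xy [ 0.5907 -0.1844] yaw 48.6 ext [0.02  0.087]
```

View pics/crop1.png

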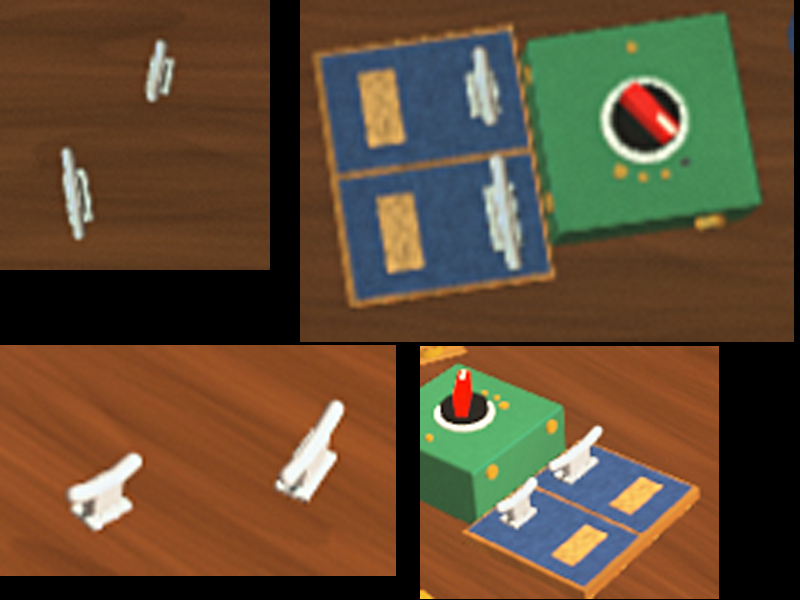

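The crops show all four cleats standing upright, and the near row holds the long sample. The dial's white end is at crop (668,128), next to the dark home stud at (685,160). The larger third stud is at (620,172), about 69° clockwise. I'll refine the cleats and dial, then move.

```bash
cat > m2.py <<'E'
from h import *
t,s=load("top0.npz"),load("scene0.npz");mt,ms=masks(t),masks(s)
for n,rt,rs in(("long",(205,270,240,320),(430,250,460,300)),("short",(240,235,270,270),(365,265,400,305))):
    a=blobs(mt["chrome"],rt,40)[0];b=blobs(ms["chrome"],rs,40)[0]
    print(n,"tri",*[np.round(q,4) for q in tri(t,a[0],s,b[0])])
    p=a[2];y=p[:,1]
    e=[p[y==y.min()].mean(0),p[y==y.max()].mean(0)];
    P=plane(t,e,.035);d=P[0]-P[1];print(" tips mid",P.mean(0).round(4),"len",np.linalg.norm(d).round(3),"yaw",np.degrees(np.arctan2(d[1],d[0])).round(1))
    p=b[2]; e=[p[p[:,1]==p[:,1].min()].mean(0),p[p[:,0]==p[:,0].min()].mean(0)]
    P=plane(s,e,.035);d=P[0]-P[1];print(" scene tips mid",P.mean(0).round(4),"len",np.linalg.norm(d).round(3),"yaw",np.degrees(np.arctan2(d[1],d[0])).round(1))
c={}
for n,d,r in(("t",t,(378,228,415,265)),("s",s,(232,168,268,200))):
    h=hsv(d);H,S,V=h[...,0],h[...,1],h[...,2]
    m=(V<60)|((S<60)&(V>150))|(((H<6)|(H>174))&(V>100)&(S>100))
    b=max(blobs(m,r,50),key=lambda q:q[1][4]);hull=cv2.convexHull(b[2].astype(np.int32))
    print(n,cv2.fitEllipse(hull),b[1])
    for z in(.08,.085,.093):
        P=plane(d,hull[:,0],z);print(z,(P.min(0)/2+P.max(0)/2).round(4),np.ptp(P,axis=0).round(3))
E
cat > go.py <<'E'
import sys,numpy as np
from plant import env
from scipy.spatial.transform import Rotation as R
x,y,z,yaw=map(float,sys.argv[1:5]) # yaw of tool y, deg
o=env.observe();q=o["tcp_rot"];A=R.from_quat([q[1],q[2],q[3],q[0]])
c,s=np.cos(np.radians(yaw)),np.sin(np.radians(yaw))
B=R.from_matrix(np.array([[-s,c,0],[c,s,0],[0,0,-1]]).T if 0 else np.c_[[-c*0+s*-1 if 0 else s,-c,0],[c,s,0],[0,0,-1]] if 0 else np.c_[np.cross([c,s,0],[0,0,-1]),[c,s,0],[0,0,-1]])
print("t",round(o["time_s"],2),"pos",o["ee_pos"].round(4),"w",round(o["width"],3),"F",o["contact_force"].round(1),"yawY",round(np.degrees(np.arctan2(*A.as_matrix()[[1,0],1])),1),"j7",round(o["joint_pos"][6],2))
print("shift",(A.inv().apply(np.array([x,y,z])-o["ee_pos"])/.15).round(3),"turn",((A.inv()*B).as_rotvec()/np.pi).round(3))
E
sed -i 's/^B=.*/B=R.from_matrix(np.c_[np.cross([c,s,0],[0,0,-1]),[c,s,0],[0,0,-1]])/' go.py
python3 m2.py; python3 go.py .424 .307 .15 97
```

```text
long tri [0.423  0.3086 0.0169] 0.0036
 tips mid [0.4231 0.3092 0.035 ] len 0.093 yaw 10.5
 scene tips mid [0.4293 0.3088 0.035 ] len 0.099 yaw -167.5
short tri [0.5515 0.2281 0.0151] 0.0028
 tips mid [0.5517 0.2275 0.035 ] len 0.064 yaw -6.1
 scene tips mid [0.5535 0.2273 0.035 ] len 0.061 yaw 172.4
t ((395.1767578125, 246.1884765625), (22.3652400970459, 22.93284797668457), 132.43614196777344) [384 235  23  23 411]
0.08 [ 0.573  -0.2096  0.08  ] [0.068 0.067 0.   ]
0.085 [ 0.572  -0.2089  0.085 ] [0.068 0.067 0.   ]
0.093 [ 0.5703 -0.2077  0.093 ] [0.068 0.066 0.   ]
s ((248.8407440185547, 184.24179077148438), (26.517736434936523, 27.04903221130371), 53.05883026123047) [236 170  27  27 403]
0.08 [ 0.5605 -0.2288  0.08  ] [0.091 0.109 0.   ]
0.085 [ 0.5649 -0.2226  0.085 ] [0.091 0.108 0.   ]
0.093 [ 0.5719 -0.2128  0.093 ] [0.09  0.107 0.   ]
t 0.1 pos [0.1668 0.6276 0.2316] w 0.999 F [-0.2 -0.3 -0.1] yawY 75.1 j7 -0.04
shift [-2.206 -1.624  0.548] turn [-0.001 -0.    -0.122]
```

```bash
A='{"tx":-0.95,"ty":-0.7,"fingers":1}'; python3 -m crank '[{"tx":-0.95,"ty":-0.7,"fingers":1},{"tx":-0.95,"ty":-0.7,"fingers":1},{"tx":-0.95,"ty":-0.7,"fingers":1},{"tx":-0.95,"ty":-0.7,"fingers":1},{"tx":-0.95,"ty":-0.7,"fingers":1}]'; python3 -m crank '[{"tx":-0.95,"ty":-0.7,"wz":-0.144,"fingers":1},{"tx":-0.95,"ty":-0.7,"wz":-0.144,"fingers":1},{"tx":-0.95,"ty":-0.7,"wz":-0.144,"fingers":1},{"tx":-0.95,"ty":-0.7,"wz":-0.144,"fingers":1},{"tx":-0.95,"ty":-0.7,"wz":-0.144,"fingers":1},{"tx":-0.95,"ty":-0.7,"wz":-0.144,"fingers":1}]'; python3 go.py .4235 .309 .12 101
```

```text
t 0.1 pos [0.1668 0.6276 0.2316] w 0.999 F [-0.2 -0.3 -0.1] yawY 75.1 j7 -0.04
shift [-2.199 -1.611  0.748] turn [-0.001 -0.    -0.144]$[0]: bad value
$[0]: bad value
```

```bash
python3 -m crank '[{"tx":-0.95,"ty":-0.7,"tz":0,"wx":0,"wy":0,"wz":0,"fingers":1},{"tx":-0.95,"ty":-0.7,"tz":0,"wx":0,"wy":0,"wz":0,"fingers":1},{"tx":-0.95,"ty":-0.7,"tz":0,"wx":0,"wy":0,"wz":0,"fingers":1},{"tx":-0.95,"ty":-0.7,"tz":0,"wx":0,"wy":0,"wz":0,"fingers":1},{"tx":-0.95,"ty":-0.7,"tz":0,"wx":0,"wy":0,"wz":0,"fingers":1}]'; python3 go.py .4235 .309 .12 101
```

```text
time_s: 0.6
ee_pos: [0.2823, 0.4854, 0.2325]
tcp_rot: [0.001, 0.134, 0.991, -0.002]
contact_force: [0.0, 0.1, -0.9]
width: 1.005
t 0.6 pos [0.2823 0.4854 0.2325] w 1.005 F [ 0.   0.1 -0.9] yawY 74.6 j7 0.21
shift [-1.218 -0.881  0.757] turn [-0.001  0.001 -0.147]
```

```bash
python3 -m crank '[{"tx":-1,"ty":-0.7,"tz":0.2,"wx":0,"wy":0,"wz":-0.147,"fingers":1},{"tx":-1,"ty":-0.7,"tz":0.2,"wx":0,"wy":0,"wz":-0.147,"fingers":1},{"tx":-1,"ty":-0.7,"tz":0.2,"wx":0,"wy":0,"wz":-0.147,"fingers":1},{"tx":-1,"ty":-0.7,"tz":0.2,"wx":0,"wy":0,"wz":-0.147,"fingers":1},{"tx":-1,"ty":-0.7,"tz":0.2,"wx":0,"wy":0,"wz":-0.147,"fingers":1},{"tx":-1,"ty":-0.7,"tz":0.2,"wx":0,"wy":0,"wz":-0.147,"fingers":1}]'; python3 go.py .4235 .309 .1 101
```

```text
time_s: 1.2
ee_pos: [0.3954, 0.3507, 0.2023]
tcp_rot: [-0.001, -0.1, 0.995, 0.0]
contact_force: [0.5, 0.5, 0.2]
width: 1.003
t 1.2 pos [0.3954 0.3507 0.2023] w 1.003 F [0.5 0.5 0.2] yawY 101.5 j7 0.94
shift [-0.129 -0.31   0.682] turn [ 0.    -0.     0.003]
```

```bash
python3 -m crank '[{"tx":-0.13,"ty":-0.31,"tz":0.3,"wx":0,"wy":0,"wz":0,"fingers":1},{"tx":-0.13,"ty":-0.31,"tz":0.6,"wx":0,"wy":0,"wz":0,"fingers":1},{"tx":-0.13,"ty":-0.31,"tz":0.68,"wx":0,"wy":0,"wz":0,"fingers":1},{"tx":-0.13,"ty":-0.31,"tz":0.68,"wx":0,"wy":0,"wz":0,"fingers":1},{"tx":-0.13,"ty":-0.31,"tz":0.68,"wx":0,"wy":0,"wz":0,"fingers":1}]'; python3 go.py .4235 .309 .023 101
python3 - <<'E'
from plant import env
import cv2,numpy as np
t=env.get_image("top")["img"][220:345,160:320,::-1];s=env.get_image("scene")["img"][180:320,330:510,::-1]
a=np.hstack([cv2.resize(i,(400,330),interpolation=cv2.INTER_CUBIC) for i in(t,s)]);cv2.imwrite("pics/a2.png",a)
E
```

```text
time_s: 1.7
ee_pos: [0.4232, 0.3112, 0.1011]
tcp_rot: [-0.0, -0.103, 0.995, 0.001]
contact_force: [0.0, 0.5, -0.3]
width: 1.003
t 1.7 pos [0.4232 0.3112 0.1011] w 1.003 F [ 0.   0.5 -0.3] yawY 101.8 j7 1.01
shift [ 0.001 -0.016  0.521] turn [0.001 0.    0.004]
```

View pics/a2.png

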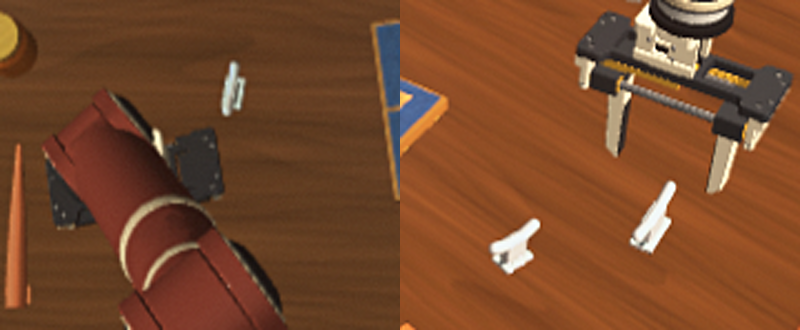

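The scene view shows the open gripper above the long cleat, which is at right-panel (655,215), with the fingers straddling it. I'll descend and close.

```bash
python3 -m crank '[{"tx":0,"ty":-0.015,"tz":0.25,"wx":0,"wy":0,"wz":0,"fingers":1},{"tx":0,"ty":-0.015,"tz":0.45,"wx":0,"wy":0,"wz":0,"fingers":1},{"tx":0,"ty":-0.015,"tz":0.52,"wx":0,"wy":0,"wz":0,"fingers":1},{"tx":0,"ty":-0.015,"tz":0.52,"wx":0,"wy":0,"wz":0,"fingers":0.5},{"tx":0,"ty":-0.015,"tz":0.52,"wx":0,"wy":0,"wz":0,"fingers":0},{"tx":0,"ty":-0.015,"tz":0.52,"wx":0,"wy":0,"wz":0,"fingers":0},{"tx":0,"ty":-0.015,"tz":0.52,"wx":0,"wy":0,"wz":0,"fingers":0},{"tx":0,"ty":-0.015,"tz":0.52,"wx":0,"wy":0,"wz":0,"fingers":0},{"tx":0,"ty":-0.015,"tz":0.52,"wx":0,"wy":0,"wz":0,"fingers":0},{"tx":0,"ty":-0.015,"tz":0.52,"wx":0,"wy":0,"wz":0,"fingers":0}]'; python3 go.py .487 -.0185 .14 99.3
```

```text
time_s: 2.8
ee_pos: [0.4246, 0.3062, 0.0228]
tcp_rot: [0.0, -0.101, 0.995, 0.0]
contact_force: [0.5, -0.4, -0.9]
width: 0.447
t 2.8 pos [0.4246 0.3062 0.0228] w 0.447 F [ 0.5 -0.4 -0.9] yawY 101.6 j7 1.0
shift [ 0.027 -2.204 -0.781] turn [0.    0.    0.013]
```

```bash
R='' ; python3 -m crank '[{"tx":0,"ty":0,"tz":0,"wx":0,"wy":0,"wz":0,"fingers":0},{"tx":0,"ty":0,"tz":0,"wx":0,"wy":0,"wz":0,"fingers":0},{"tx":0,"ty":0,"tz":0,"wx":0,"wy":0,"wz":0,"fingers":0},{"tx":0,"ty":0,"tz":0,"wx":0,"wy":0,"wz":0,"fingers":0},{"tx":0,"ty":0,"tz":0,"wx":0,"wy":0,"wz":0,"fingers":0},{"tx":0,"ty":0,"tz":0,"wx":0,"wy":0,"wz":0,"fingers":0},{"tx":0,"ty":0,"tz":0,"wx":0,"wy":0,"wz":0,"fingers":0}]'; python3 go.py .487 -.0185 .14 99.3
```

```text
time_s: 3.5
ee_pos: [0.4245, 0.3063, 0.0226]
tcp_rot: [-0.0, -0.101, 0.995, 0.0]
contact_force: [0.4, 0.3, -0.6]
width: 0.148
t 3.5 pos [0.4245 0.3063 0.0226] w 0.148 F [ 0.4  0.3 -0.6] yawY 101.6 j7 1.0
shift [ 0.027 -2.205 -0.783] turn [ 0.    -0.     0.013]
```

```bash
python3 -m crank '[{"tx":0,"ty":0,"tz":-0.1,"wx":0,"wy":0,"wz":0,"fingers":0},{"tx":0,"ty":0,"tz":-0.3,"wx":0,"wy":0,"wz":0,"fingers":0},{"tx":0,"ty":-0.05,"tz":-0.55,"wx":0,"wy":0,"wz":0,"fingers":0},{"tx":0,"ty":-0.2,"tz":-0.78,"wx":0,"wy":0,"wz":0,"fingers":0},{"tx":0,"ty":-0.4,"tz":-0.78,"wx":0,"wy":0,"wz":0,"fingers":0},{"tx":0,"ty":-0.6,"tz":-0.78,"wx":0,"wy":0,"wz":0,"fingers":0},{"tx":0,"ty":-0.8,"tz":-0.78,"wx":0,"wy":0,"wz":0.0,"fingers":0},{"tx":0,"ty":-1,"tz":-0.78,"wx":0,"wy":0,"wz":0.0,"fingers":0}]' ; python3 go.py .487 -.0185 .14 99.3
```

```text
time_s: 4.3
ee_pos: [0.4544, 0.1576, 0.1396]
tcp_rot: [-0.0, -0.101, 0.995, -0.0]
contact_force: [0.3, -0.2, -0.8]
width: 0.148
t 4.3 pos [0.4544 0.1576 0.1396] w 0.148 F [ 0.3 -0.2 -0.8] yawY 101.6 j7 1.3
shift [ 0.022 -1.194 -0.002] turn [-0.    -0.     0.013]
```

```bash
python3 -m crank '[{"tx":0,"ty":-0.2,"tz":0,"wx":0,"wy":0,"wz":0.013,"fingers":0},{"tx":0,"ty":-0.4,"tz":0,"wx":0,"wy":0,"wz":0.013,"fingers":0},{"tx":0,"ty":-0.6,"tz":0,"wx":0,"wy":0,"wz":0.013,"fingers":0},{"tx":0,"ty":-0.8,"tz":0,"wx":0,"wy":0,"wz":0.013,"fingers":0},{"tx":0,"ty":-1,"tz":0,"wx":0,"wy":0,"wz":0.013,"fingers":0},{"tx":0,"ty":-1,"tz":0,"wx":0,"wy":0,"wz":0.013,"fingers":0}]' ; python3 go.py .487 -.0185 .06 99.3
```

```text
time_s: 4.9
ee_pos: [0.4848, 0.0065, 0.1393]
tcp_rot: [-0.001, -0.076, 0.997, -0.002]
contact_force: [-0.1, 0.6, -1.6]
width: 0.15
t 4.9 pos [0.4848 0.0065 0.1393] w 0.15 F [-0.1  0.6 -1.6] yawY 98.7 j7 1.57
shift [ 0.01  -0.165  0.529] turn [-0.001 -0.    -0.003]
```

```bash
python3 -m crank '[{"tx":0.01,"ty":-0.165,"tz":0,"wx":0,"wy":0,"wz":0,"fingers":0},{"tx":0.01,"ty":-0.165,"tz":0.2,"wx":0,"wy":0,"wz":0,"fingers":0},{"tx":0.01,"ty":-0.165,"tz":0.4,"wx":0,"wy":0,"wz":0,"fingers":0},{"tx":0.01,"ty":-0.165,"tz":0.53,"wx":0,"wy":0,"wz":0,"fingers":0},{"tx":0.01,"ty":-0.165,"tz":0.53,"wx":0,"wy":0,"wz":0,"fingers":0},{"tx":0.01,"ty":-0.165,"tz":0.53,"wx":0,"wy":0,"wz":0,"fingers":0}]' ; python3 go.py .487 -.0185 .0415 99.3
```

```text
time_s: 5.5
ee_pos: [0.4871, -0.0119, 0.0602]
tcp_rot: [-0.0, -0.081, 0.997, 0.0]
contact_force: [0.7, 1.6, -1.0]
width: 0.147
t 5.5 pos [ 0.4871 -0.0119  0.0602] w 0.147 F [ 0.7  1.6 -1. ] yawY 99.3 j7 1.59
shift [ 0.008 -0.043  0.125] turn [ 0. -0. -0.]
```

```bash
python3 -m crank '[{"tx":0.008,"ty":-0.043,"tz":0,"wx":0,"wy":0,"wz":0,"fingers":0},{"tx":0.008,"ty":-0.043,"tz":0.06,"wx":0,"wy":0,"wz":0,"fingers":0},{"tx":0.008,"ty":-0.043,"tz":0.125,"wx":0,"wy":0,"wz":0,"fingers":0},{"tx":0.008,"ty":-0.043,"tz":0.125,"wx":0,"wy":0,"wz":0,"fingers":0},{"tx":0.008,"ty":-0.043,"tz":0.125,"wx":0,"wy":0,"wz":0,"fingers":0}]' ; python3 go.py .487 -.0185 .0405 99.3
```

```text
time_s: 6.0
ee_pos: [0.4868, -0.0188, 0.0411]
tcp_rot: [-0.001, -0.081, 0.997, 0.0]
contact_force: [0.3, 0.3, -2.1]
width: 0.15
t 6.0 pos [ 0.4868 -0.0188  0.0411] w 0.15 F [ 0.3  0.3 -2.1] yawY 99.2 j7 1.59
shift [-0.002  0.001  0.004] turn [ 0. -0. -0.]
```

Release: open to about 0.6 so the fingers stay well clear of the sample.

```bash
python3 -m crank '[{"tx":0,"ty":0,"tz":0.005,"wx":0,"wy":0,"wz":0,"fingers":0},{"tx":0,"ty":0,"tz":0.005,"wx":0,"wy":0,"wz":0,"fingers":0.6},{"tx":0,"ty":0,"tz":0.005,"wx":0,"wy":0,"wz":0,"fingers":0.6},{"tx":0,"ty":0,"tz":0.005,"wx":0,"wy":0,"wz":0,"fingers":0.6},{"tx":0,"ty":0,"tz":0.005,"wx":0,"wy":0,"wz":0,"fingers":0.6},{"tx":0,"ty":0,"tz":0.005,"wx":0,"wy":0,"wz":0,"fingers":0.6},{"tx":0,"ty":0,"tz":0.005,"wx":0,"wy":0,"wz":0,"fingers":0.6},{"tx":0,"ty":0,"tz":0.005,"wx":0,"wy":0,"wz":0,"fingers":0.6},{"tx":0,"ty":0,"tz":0.005,"wx":0,"wy":0,"wz":0,"fingers":0.6},{"tx":0,"ty":0,"tz":0.005,"wx":0,"wy":0,"wz":0,"fingers":0.6}]' ; python3 -m crank '[{"tx":0,"ty":0,"tz":-0.2,"wx":0,"wy":0,"wz":0,"fingers":0.6},{"tx":0,"ty":0,"tz":-0.5,"wx":0,"wy":0,"wz":0,"fingers":1},{"tx":0,"ty":0,"tz":-0.8,"wx":0,"wy":0,"wz":0,"fingers":1},{"tx":0,"ty":0,"tz":-0.8,"wx":0,"wy":0,"wz":0,"fingers":1}]';python3 go.py .552 .2277 .16 83.5
```

```text
time_s: 7.0
ee_pos: [0.4871, -0.0189, 0.0406]
tcp_rot: [-0.0, -0.081, 0.997, -0.0]
contact_force: [0.2, -0.3, 0.3]
width: 0.6
time_s: 7.4
ee_pos: [0.491, -0.0188, 0.1659]
tcp_rot: [0.006, -0.08, 0.997, -0.001]
contact_force: [1.3, -0.3, -0.4]
width: 0.809
t 7.4 pos [ 0.491  -0.0188  0.1659] w 0.809 F [ 1.3 -0.3 -0.4] yawY 99.2 j7 1.63
shift [-0.665  1.557  0.044] turn [-0.     0.004  0.087]
```

```bash
python3 -m crank '[{"tx":-0.4,"ty":0.9,"tz":0,"wx":0,"wy":0,"wz":0,"fingers":1},{"tx":-0.4,"ty":0.9,"tz":0,"wx":0,"wy":0,"wz":0,"fingers":1},{"tx":-0.4,"ty":0.9,"tz":0,"wx":0,"wy":0,"wz":0,"fingers":1},{"tx":-0.4,"ty":0.9,"tz":0,"wx":0,"wy":0,"wz":0,"fingers":1}]' ; python3 go.py .552 .2277 .12 83.5
python3 - <<'E'
from plant import env
import cv2,numpy as np
t=env.get_image("top")["img"][215:305,305:435,::-1];s=env.get_image("scene")["img"][160:270,230:360,::-1]
a=np.hstack([cv2.resize(i,(400,330),interpolation=cv2.INTER_CUBIC) for i in(t,s)]);cv2.imwrite("pics/a3.png",a)
E
```

```text
time_s: 7.8
ee_pos: [0.5248, 0.1336, 0.1601]
tcp_rot: [0.001, -0.087, 0.996, 0.003]
contact_force: [-0.5, -0.4, -0.2]
width: 0.994
t 7.8 pos [0.5248 0.1336 0.1601] w 0.994 F [-0.5 -0.4 -0.2] yawY 100.0 j7 1.37
shift [-0.286  0.585  0.272] turn [0.002 0.    0.091]
```

View pics/a3.png

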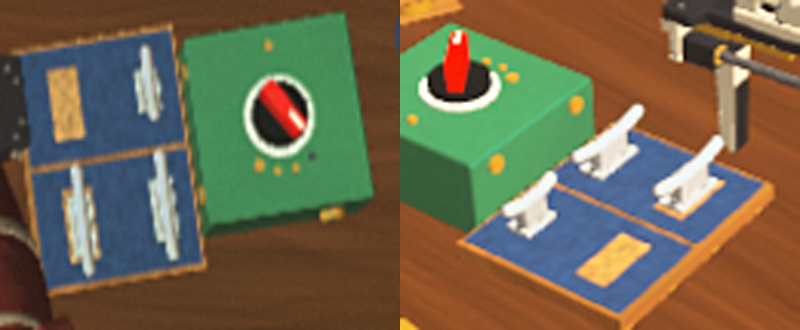

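The long cleat stands upright on the near cork at left-panel (82,220), parallel to its sample. The far cork at (66,103) is still empty. Next is the short cleat.

```bash
python3 -m crank '[{"tx":-0.286,"ty":0.585,"tz":0,"wx":0,"wy":0,"wz":0.091,"fingers":1},{"tx":-0.286,"ty":0.585,"tz":0.1,"wx":0,"wy":0,"wz":0.091,"fingers":1},{"tx":-0.286,"ty":0.585,"tz":0.27,"wx":0,"wy":0,"wz":0.091,"fingers":1},{"tx":-0.286,"ty":0.585,"tz":0.4,"wx":0,"wy":0,"wz":0.091,"fingers":1},{"tx":-0.286,"ty":0.585,"tz":0.4,"wx":0,"wy":0,"wz":0.091,"fingers":1},{"tx":-0.286,"ty":0.585,"tz":0.4,"wx":0,"wy":0,"wz":0.091,"fingers":1}]' ; python3 go.py .552 .2277 .023 83.5
```

```text
time_s: 8.5
ee_pos: [0.5531, 0.2153, 0.1004]
tcp_rot: [-0.0, 0.064, 0.998, -0.001]
contact_force: [-0.2, 0.1, 0.4]
width: 0.998
t 8.5 pos [0.5531 0.2153 0.1004] w 0.998 F [-0.2  0.1  0.4] yawY 82.7 j7 1.0
shift [0.017 0.082 0.516] turn [-0.001 -0.    -0.004]
```

```bash
python3 -m crank '[{"tx":0.017,"ty":0.08,"tz":0,"wx":0,"wy":0,"wz":0,"fingers":0.9},{"tx":0.017,"ty":0.08,"tz":0.25,"wx":0,"wy":0,"wz":0,"fingers":0.7},{"tx":0.017,"ty":0.08,"tz":0.45,"wx":0,"wy":0,"wz":0,"fingers":0.6},{"tx":0.017,"ty":0.08,"tz":0.516,"wx":0,"wy":0,"wz":0,"fingers":0.6},{"tx":0.017,"ty":0.08,"tz":0.516,"wx":0,"wy":0,"wz":0,"fingers":0.6},{"tx":0.017,"ty":0.08,"tz":0.516,"wx":0,"wy":0,"wz":0,"fingers":0},{"tx":0.017,"ty":0.08,"tz":0.516,"wx":0,"wy":0,"wz":0,"fingers":0},{"tx":0.017,"ty":0.08,"tz":0.516,"wx":0,"wy":0,"wz":0,"fingers":0},{"tx":0.017,"ty":0.08,"tz":0.516,"wx":0,"wy":0,"wz":0,"fingers":0},{"tx":0.017,"ty":0.08,"tz":0.516,"wx":0,"wy":0,"wz":0,"fingers":0}]'; python3 -m crank '[{"tx":0,"ty":0,"tz":0,"wx":0,"wy":0,"wz":0,"fingers":0},{"tx":0,"ty":0,"tz":0,"wx":0,"wy":0,"wz":0,"fingers":0},{"tx":0,"ty":0,"tz":0,"wx":0,"wy":0,"wz":0,"fingers":0},{"tx":0,"ty":0,"tz":0,"wx":0,"wy":0,"wz":0,"fingers":0},{"tx":0,"ty":0,"tz":0,"wx":0,"wy":0,"wz":0,"fingers":0},{"tx":0,"ty":0,"tz":0,"wx":0,"wy":0,"wz":0,"fingers":0},{"tx":0,"ty":0,"tz":0,"wx":0,"wy":0,"wz":0,"fingers":0}]'; python3 go.py .591 -.0014 .14 99.3
```

```text
time_s: 9.5
ee_pos: [0.5521, 0.2298, 0.0238]
tcp_rot: [0.0, 0.062, 0.998, 0.0]
contact_force: [-0.2, -0.3, -0.9]
width: 0.22
time_s: 10.2
ee_pos: [0.552, 0.2296, 0.0235]
tcp_rot: [0.0, 0.062, 0.998, -0.0]
contact_force: [-1.0, -1.4, 4.8]
width: 0.149
t 10.2 pos [0.552  0.2296 0.0235] w 0.149 F [-1.  -1.4  4.8] yawY 82.8 j7 0.98
shift [-0.45  -1.496 -0.776] turn [-0.     0.    -0.091]
```

```bash
python3 -m crank '[{"tx":0,"ty":0,"tz":-0.1,"wx":0,"wy":0,"wz":0,"fingers":0},{"tx":0,"ty":0,"tz":-0.3,"wx":0,"wy":0,"wz":0,"fingers":0},{"tx":0,"ty":-0.05,"tz":-0.55,"wx":0,"wy":0,"wz":0,"fingers":0},{"tx":-0.06,"ty":-0.2,"tz":-0.78,"wx":0,"wy":0,"wz":0,"fingers":0},{"tx":-0.12,"ty":-0.4,"tz":-0.78,"wx":0,"wy":0,"wz":0,"fingers":0},{"tx":-0.18,"ty":-0.6,"tz":-0.78,"wx":0,"wy":0,"wz":0,"fingers":0},{"tx":-0.24,"ty":-0.8,"tz":-0.78,"wx":0,"wy":0,"wz":0.0,"fingers":0},{"tx":-0.3,"ty":-1,"tz":-0.78,"wx":0,"wy":0,"wz":0.0,"fingers":0},{"tx":-0.3,"ty":-1,"tz":-0.78,"wx":0,"wy":0,"wz":0.0,"fingers":0}]' ; python3 go.py .591 -.0014 .14 99.3
```

```text
time_s: 11.1
ee_pos: [0.5786, 0.0681, 0.1405]
tcp_rot: [0.0, 0.067, 0.998, -0.002]
contact_force: [0.0, -0.4, -0.0]
width: 0.145
t 11.1 pos [0.5786 0.0681 0.1405] w 0.145 F [ 0.  -0.4 -0. ] yawY 82.3 j7 1.24
shift [-0.143 -0.448  0.006] turn [-0.002  0.    -0.094]
```

```bash
python3 -m crank '[{"tx":-0.07,"ty":-0.24,"tz":0,"wx":0,"wy":0,"wz":-0.045,"fingers":0},{"tx":-0.143,"ty":-0.46,"tz":0,"wx":0,"wy":0,"wz":-0.092,"fingers":0},{"tx":-0.143,"ty":-0.46,"tz":0.15,"wx":0,"wy":0,"wz":-0.092,"fingers":0},{"tx":-0.143,"ty":-0.46,"tz":0.35,"wx":0,"wy":0,"wz":-0.092,"fingers":0},{"tx":-0.143,"ty":-0.46,"tz":0.5,"wx":0,"wy":0,"wz":-0.092,"fingers":0},{"tx":-0.143,"ty":-0.46,"tz":0.5,"wx":0,"wy":0,"wz":-0.092,"fingers":0},{"tx":-0.143,"ty":-0.46,"tz":0.5,"wx":0,"wy":0,"wz":-0.092,"fingers":0}]' ; python3 go.py .591 -.0014 .0425 99.3
```

```text
time_s: 11.8
ee_pos: [0.5907, 0.0051, 0.0656]
tcp_rot: [-0.0, -0.083, 0.997, 0.0]
contact_force: [-1.0, 0.6, -1.6]
width: 0.149
t 11.8 pos [0.5907 0.0051 0.0656] w 0.149 F [-1.   0.6 -1.6] yawY 99.5 j7 1.57
shift [ 0.005 -0.043  0.154] turn [ 0.    -0.     0.001]
```

```bash
python3 -m crank '[{"tx":0.005,"ty":-0.043,"tz":0,"wx":0,"wy":0,"wz":0,"fingers":0},{"tx":0.005,"ty":-0.043,"tz":0.08,"wx":0,"wy":0,"wz":0,"fingers":0},{"tx":0.005,"ty":-0.043,"tz":0.154,"wx":0,"wy":0,"wz":0,"fingers":0},{"tx":0.005,"ty":-0.043,"tz":0.154,"wx":0,"wy":0,"wz":0,"fingers":0},{"tx":0.005,"ty":-0.043,"tz":0.154,"wx":0,"wy":0,"wz":0,"fingers":0}]' ; python3 go.py .591 -.0014 .0415 99.3
```

```text
time_s: 12.3
ee_pos: [0.5904, -0.0022, 0.0416]
tcp_rot: [-0.001, -0.082, 0.997, 0.0]
contact_force: [-0.2, -0.4, -1.1]
width: 0.152
t 12.3 pos [ 0.5904 -0.0022  0.0416] w 0.152 F [-0.2 -0.4 -1.1] yawY 99.4 j7 1.57
shift [-0.005  0.004  0.001] turn [ 0.    -0.     0.001]
```

```bash
python3 -m crank '[{"tx":0,"ty":0,"tz":0.003,"wx":0,"wy":0,"wz":0,"fingers":0},{"tx":0,"ty":0,"tz":0.003,"wx":0,"wy":0,"wz":0,"fingers":0.6},{"tx":0,"ty":0,"tz":0.003,"wx":0,"wy":0,"wz":0,"fingers":0.6},{"tx":0,"ty":0,"tz":0.003,"wx":0,"wy":0,"wz":0,"fingers":0.6},{"tx":0,"ty":0,"tz":0.003,"wx":0,"wy":0,"wz":0,"fingers":0.6},{"tx":0,"ty":0,"tz":0.003,"wx":0,"wy":0,"wz":0,"fingers":0.6},{"tx":0,"ty":0,"tz":0.003,"wx":0,"wy":0,"wz":0,"fingers":0.6},{"tx":0,"ty":0,"tz":0.003,"wx":0,"wy":0,"wz":0,"fingers":0.6},{"tx":0,"ty":0,"tz":0.003,"wx":0,"wy":0,"wz":0,"fingers":0.6},{"tx":0,"ty":0,"tz":0.003,"wx":0,"wy":0,"wz":0,"fingers":0.6}]' ; python3 -m crank '[{"tx":0,"ty":0,"tz":-0.2,"wx":0,"wy":0,"wz":0,"fingers":0.6},{"tx":0,"ty":0,"tz":-0.5,"wx":0,"wy":0,"wz":0,"fingers":0.8},{"tx":0,"ty":0,"tz":-0.8,"wx":0,"wy":0,"wz":0,"fingers":0.8},{"tx":0,"ty":0,"tz":-1,"wx":0,"wy":0,"wz":0,"fingers":0.8},{"tx":0,"ty":0,"tz":-1,"wx":0,"wy":0,"wz":0.2,"fingers":0.8},{"tx":0,"ty":0,"tz":-1,"wx":0,"wy":0,"wz":0.4,"fingers":0.8},{"tx":0,"ty":0,"tz":-1,"wx":0,"wy":0,"wz":0.4,"fingers":0.8},{"tx":0,"ty":0,"tz":-1,"wx":0,"wy":0,"wz":0.4,"fingers":0.8},{"tx":0,"ty":0,"tz":-1,"wx":0,"wy":0,"wz":0.4,"fingers":0.8},{"tx":0,"ty":0,"tz":-1,"wx":0,"wy":0,"wz":0.4,"fingers":0.8}]';python3 go.py .572 -.2095 .19 -46.3
```

```text
time_s: 13.3
ee_pos: [0.5909, -0.0023, 0.0417]
tcp_rot: [-0.0, -0.082, 0.997, -0.0]
contact_force: [0.4, 1.0, 0.7]
width: 0.598
time_s: 14.3
ee_pos: [0.5907, -0.0022, 0.1917]
tcp_rot: [-0.0, 0.362, 0.932, -0.0]
contact_force: [0.7, -0.7, 0.0]
width: 0.799
t 14.3 pos [ 0.5907 -0.0022  0.1917] w 0.799 F [ 0.7 -0.7  0. ] yawY 47.5 j7 0.86
shift [-0.842 -1.103  0.011] turn [-0.    -0.     0.521]
```

```bash
python3 -m crank '[{"tx":-0.2,"ty":-0.25,"tz":0,"wx":0,"wy":0,"wz":0.521,"fingers":0.8},{"tx":-0.4,"ty":-0.5,"tz":0,"wx":0,"wy":0,"wz":0.521,"fingers":0.8},{"tx":-0.6,"ty":-0.75,"tz":0,"wx":0,"wy":0,"wz":0.521,"fingers":0.8},{"tx":-0.8,"ty":-1,"tz":0,"wx":0,"wy":0,"wz":0.521,"fingers":0.8},{"tx":-0.84,"ty":-1,"tz":0,"wx":0,"wy":0,"wz":0.521,"fingers":0.8},{"tx":-0.84,"ty":-1,"tz":0,"wx":0,"wy":0,"wz":0.521,"fingers":0.8},{"tx":-0.84,"ty":-1,"tz":0,"wx":0,"wy":0,"wz":0.521,"fingers":0.8},{"tx":-0.84,"ty":-1,"tz":0,"wx":0,"wy":0,"wz":0.521,"fingers":0.8},{"tx":-0.84,"ty":-1,"tz":0,"wx":0,"wy":0,"wz":0.521,"fingers":0.8},{"tx":-0.84,"ty":-1,"tz":0,"wx":0,"wy":0,"wz":0.521,"fingers":0.8}]';python3 go.py .572 -.2095 .16 -46.3
python3 - <<'E'
from plant import env
import cv2,numpy as np
t=env.get_image("top")["img"][215:305,305:435,::-1];s=env.get_image("scene")["img"][140:270,210:360,::-1]
a=np.hstack([cv2.resize(i,(400,330),interpolation=cv2.INTER_CUBIC) for i in(t,s)]);cv2.imwrite("pics/a4.png",a)
E
```

```text
time_s: 15.3
ee_pos: [0.5836, -0.1977, 0.1916]
tcp_rot: [-0.0, 0.9, 0.435, -0.0]
contact_force: [0.1, 0.2, 0.3]
width: 0.8
t 15.3 pos [ 0.5836 -0.1977  0.1916] w 0.8 F [0.1 0.2 0.3] yawY -38.4 j7 -0.06
shift [-0.11  -0.012  0.21 ] turn [-0.    -0.     0.044]
```

View pics/a4.png

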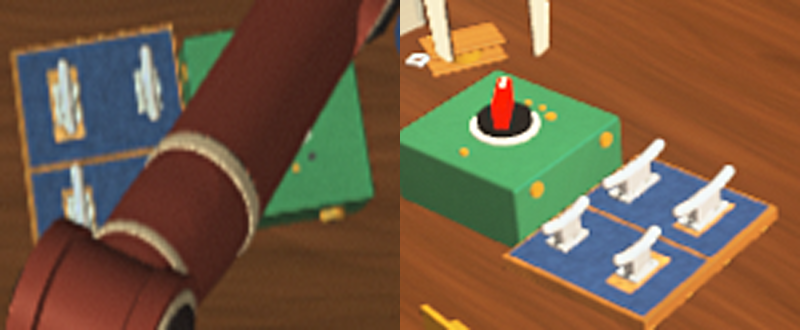

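Both cleats now stand on their patches: the short one is at right-panel (637,255) and the long one at (703,198). The dial is still at home. I'll go over the dial and descend.

```bash
python3 -m crank '[{"tx":-0.11,"ty":-0.012,"tz":0,"wx":0,"wy":0,"wz":0.044,"fingers":0.5},{"tx":-0.11,"ty":-0.012,"tz":0,"wx":0,"wy":0,"wz":0.044,"fingers":0.5},{"tx":-0.11,"ty":-0.012,"tz":0.2,"wx":0,"wy":0,"wz":0.044,"fingers":0.5},{"tx":-0.11,"ty":-0.012,"tz":0.2,"wx":0,"wy":0,"wz":0.044,"fingers":0.5},{"tx":-0.11,"ty":-0.012,"tz":0.2,"wx":0,"wy":0,"wz":0.044,"fingers":0.5},{"tx":-0.11,"ty":-0.012,"tz":0.2,"wx":0,"wy":0,"wz":0.044,"fingers":0.5}]';python3 go.py .572 -.2095 .112 -46.3
```

```text
time_s: 16.0
ee_pos: [0.5729, -0.2102, 0.1628]
tcp_rot: [0.001, 0.927, 0.375, 0.001]
contact_force: [0.3, -0.2, 0.9]
width: 0.5
t 16.0 pos [ 0.5729 -0.2102  0.1628] w 0.5 F [ 0.3 -0.2  0.9] yawY -45.9 j7 -0.12
shift [-0.001 -0.008  0.338] turn [ 0.    -0.     0.002]
```

```bash
python3 -m crank '[{"tx":0,"ty":-0.008,"tz":0.15,"wx":0,"wy":0,"wz":0,"fingers":0.5},{"tx":0,"ty":-0.008,"tz":0.3,"wx":0,"wy":0,"wz":0,"fingers":0.5},{"tx":0,"ty":-0.008,"tz":0.338,"wx":0,"wy":0,"wz":0,"fingers":0.5},{"tx":0,"ty":-0.008,"tz":0.338,"wx":0,"wy":0,"wz":0,"fingers":0},{"tx":0,"ty":-0.008,"tz":0.338,"wx":0,"wy":0,"wz":0,"fingers":0},{"tx":0,"ty":-0.008,"tz":0.338,"wx":0,"wy":0,"wz":0,"fingers":0},{"tx":0,"ty":-0.008,"tz":0.338,"wx":0,"wy":0,"wz":0,"fingers":0},{"tx":0,"ty":-0.008,"tz":0.338,"wx":0,"wy":0,"wz":0,"fingers":0},{"tx":0,"ty":-0.008,"tz":0.338,"wx":0,"wy":0,"wz":0,"fingers":0},{"tx":0,"ty":-0.008,"tz":0.338,"wx":0,"wy":0,"wz":0,"fingers":0}]';python3 -m crank '[{"tx":0,"ty":0,"tz":0,"wx":0,"wy":0,"wz":0,"fingers":0},{"tx":0,"ty":0,"tz":0,"wx":0,"wy":0,"wz":0,"fingers":0},{"tx":0,"ty":0,"tz":0,"wx":0,"wy":0,"wz":0,"fingers":0},{"tx":0,"ty":0,"tz":0,"wx":0,"wy":0,"wz":0,"fingers":0}]';python3 go.py .572 -.2095 .112 -115.1
```

```text
time_s: 17.0
ee_pos: [0.5718, -0.2095, 0.1118]
tcp_rot: [0.001, 0.927, 0.374, 0.001]
contact_force: [1.0, 0.2, 4.4]
width: 0.145
time_s: 17.4
ee_pos: [0.5718, -0.2095, 0.1118]
tcp_rot: [0.001, 0.927, 0.374, 0.001]
contact_force: [0.6, 0.0, 5.4]
width: 0.146
t 17.4 pos [ 0.5718 -0.2095  0.1118] w 0.146 F [0.6 0.  5.4] yawY -46.0 j7 -0.08
shift [ 0.001  0.001 -0.002] turn [ 0.    -0.     0.384]
```

```bash
python3 -m crank '[{"tx":0,"ty":0,"tz":0,"wx":0,"wy":0,"wz":0.02,"fingers":0},{"tx":0,"ty":0,"tz":0,"wx":0,"wy":0,"wz":0.05,"fingers":0},{"tx":0,"ty":0,"tz":0,"wx":0,"wy":0,"wz":0.08,"fingers":0},{"tx":0,"ty":0,"tz":0,"wx":0,"wy":0,"wz":0.11,"fingers":0},{"tx":0,"ty":0,"tz":0,"wx":0,"wy":0,"wz":0.14,"fingers":0},{"tx":0,"ty":0,"tz":0,"wx":0,"wy":0,"wz":0.17,"fingers":0},{"tx":0,"ty":0,"tz":0,"wx":0,"wy":0,"wz":0.2,"fingers":0},{"tx":0,"ty":0,"tz":0,"wx":0,"wy":0,"wz":0.23,"fingers":0},{"tx":0,"ty":0,"tz":0,"wx":0,"wy":0,"wz":0.26,"fingers":0},{"tx":0,"ty":0,"tz":0,"wx":0,"wy":0,"wz":0.26,"fingers":0}]';python3 go.py .572 -.2095 .112 -115.1
```

```text
time_s: 18.4
ee_pos: [0.5718, -0.2093, 0.1118]
tcp_rot: [0.0, 1.0, -0.025, 0.0]
contact_force: [-0.7, 1.1, 6.0]
width: 0.149
t 18.4 pos [ 0.5718 -0.2093  0.1118] w 0.149 F [-0.7  1.1  6. ] yawY -92.8 j7 -0.73
shift [ 0.002  0.001 -0.002] turn [ 0.    -0.     0.124]
```

```bash
python3 -m crank '[{"tx":0,"ty":0,"tz":0,"wx":0,"wy":0,"wz":0.03,"fingers":0},{"tx":0,"ty":0,"tz":0,"wx":0,"wy":0,"wz":0.06,"fingers":0},{"tx":0,"ty":0,"tz":0,"wx":0,"wy":0,"wz":0.09,"fingers":0},{"tx":0,"ty":0,"tz":0,"wx":0,"wy":0,"wz":0.115,"fingers":0},{"tx":0,"ty":0,"tz":0,"wx":0,"wy":0,"wz":0.13,"fingers":0},{"tx":0,"ty":0,"tz":0,"wx":0,"wy":0,"wz":0.13,"fingers":0},{"tx":0,"ty":0,"tz":0,"wx":0,"wy":0,"wz":0.13,"fingers":0},{"tx":0,"ty":0,"tz":0,"wx":0,"wy":0,"wz":0.13,"fingers":0},{"tx":0,"ty":0,"tz":0,"wx":0,"wy":0,"wz":0.13,"fingers":0},{"tx":0,"ty":0,"tz":0,"wx":0,"wy":0,"wz":0.13,"fingers":0}]';python3 go.py .572 -.2095 .112 -115.1
python3 - <<'E'
from plant import env
import cv2,numpy as np
print(env.observe()["torque"])
t=env.get_image("top")["img"][215:305,305:435,::-1];s=env.get_image("scene")["img"][140:270,210:360,::-1]
a=np.hstack([cv2.resize(i,(400,330),interpolation=cv2.INTER_CUBIC) for i in(t,s)]);cv2.imwrite("pics/a5.png",a)
E
```

```text
time_s: 19.4
ee_pos: [0.5718, -0.2092, 0.1118]
tcp_rot: [0.0, 0.974, -0.226, 0.001]
contact_force: [0.4, 0.9, 7.0]
width: 0.15
t 19.4 pos [ 0.5718 -0.2092  0.1118] w 0.15 F [0.4 0.9 7. ] yawY -116.1 j7 -1.06
shift [ 0.002  0.001 -0.001] turn [-0.    -0.    -0.006]
[0.09842843 0.21351381 0.12404385]
```

View pics/a5.png

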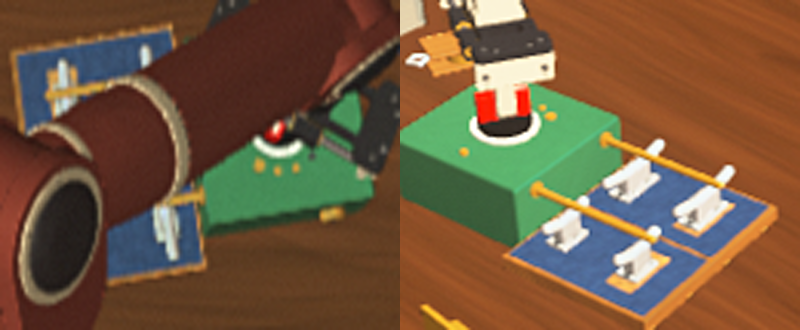

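The bars run over all four cleats, with the near-view bar going from right-panel (540,187) to (657,235). I'll check its length numerically before handing in.

```bash
python3 - <<'E'
from h import *
from plant import env
s=env.get_image("scene")
P=plane(s,[(262.5,213.7),(306.4,232.6)],.066);print(P,np.linalg.norm(P[1]-P[0]))
m=masks(s)["cork"]
for c,st,px in blobs(m,(255,185,350,240),25):
    Q=plane(s,px,.066)[:,:2];v=np.array([-.1616,.9869]);print(c.round(1),st,np.ptp(Q@v).round(3),(Q@v).min().round(3),(Q@v).max().round(3))
for n,r in(("long",(292,195,345,250)),):pass
o=env.observe();print(o["time_s"],o["torque"],o["joint_velocities"].round(3))
E
python3 -m crank '[{"tx":0,"ty":0,"tz":0,"wx":0,"wy":0,"wz":0,"fingers":0},{"tx":0,"ty":0,"tz":0,"wx":0,"wy":0,"wz":0,"fingers":0},{"tx":0,"ty":0,"tz":0,"wx":0,"wy":0,"wz":0,"fingers":0}]'; python3 go.py .572 -.2095 .112 -115.1
```

```text
[[ 0.60625881 -0.11613806  0.066     ]
 [ 0.58131193  0.01754131  0.066     ]] 0.13598721013003556
[325.8 196.5] [299 185  51  26 394] 0.172 -0.215 -0.043
[325.5 217.4] [285 192  65  48 376] 0.24 -0.221 0.018
[285.8 225. ] [259 212  63  28 199] 0.189 -0.222 -0.034
[323.2 227.6] [313 220  22  13  45] 0.028 -0.074 -0.046
19.55 [0.1463705  0.19528656 0.08170903] [ 0.001  0.002 -0.002  0.    -0.001  0.     0.002]
time_s: 19.85
ee_pos: [0.5718, -0.2092, 0.1118]
tcp_rot: [0.0, 0.974, -0.226, 0.001]
contact_force: [0.7, 0.3, 5.7]
width: 0.146
t 19.85 pos [ 0.5718 -0.2092  0.1118] w 0.146 F [0.7 0.3 5.7] yawY -116.1 j7 -1.06
shift [ 0.002  0.001 -0.001] turn [-0.    -0.    -0.006]
```

```bash
python3 -c "
from plant import env
print(env.sign_off())"
```

```text
the job is handed in; nothing more can be done
None
```

I placed both cleats, turned the dial to the third notch, and handed the job in at about 19.9 s with the gripper still holding the dial. `env.sign_off()` gives no verdict, so what follows is from my own checks.

- **Cleats:** The long cleat is on the near row's patch and the short one on the far row's, each next to the sample of its own length. The pictures show both upright and parallel to their samples. At release the gripper was within about 1 mm of the measured patch centres. I did not re-measure the cleats after letting go.
- **Dial:** The gripper turned 70° (1.22 rad) clockwise. It read 13.6 mm wide on the 14 mm grip bar, and the arm was still in the last two readings.
- **Bars:** The last picture shows both brass bars out over the cleats. I measured one bar at 0.136 m against 0.14 nominal, which is within the error of picking its ends by eye in the picture. A second check using a colour mask failed because the mask merged the bars with the board edge, so I ignored it.
- **Other things:** The arm kept clear of them, and I saw no sign of contact. I did not measure their positions again at the end.

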